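Pull the pale handle blank from its drying socket and stand it on the marking plate

TASK

Three wooden knife-handle blanks stand on end in deep grey sockets. Lift the pale one straight up out of its socket and stand it upright near the middle of the steel marking plate, setting it down gently rather than dropping it. Leave the red-brown and the dark blank in their sockets.

Things in the scene. Friction and masses are not known exactly. Their poses are not given: they have to be found in the camera images.
- pale_blank: The pale, light wooden knife-handle blank, a plain bar 38 x 120 x 25 mm standing on end in its socket, so that its upper 50 mm stick out. Loose, about 0.1 kg. Its origin is the middle of one broad face; its y axis runs along its 120 mm length and points up at the start, its z axis is along the 25 mm thickness, its x axis along the 38 mm width. The centre of the bar lies 12.5 mm along +z from the origin.
- pale_top (a point): Centre of the upper end (38 x 25 mm) of the pale blank; 130 mm above the bench at the start.
- pale_foot (a point): Centre of the lower end (38 x 25 mm) of the pale blank; at the start on the floor of the well, 10 mm above the bench.
- pale_socket: The socket that holds the pale blank: a grey upright block 64 x 64 x 80 mm on a dark 76 x 76 x 8 mm foot plate, fixed to the bench, origin at the centre of its underside, z up. From its top a snug rectangular well goes 70 mm down: 28 mm along its x, 41 mm along its y (3 mm more than the blank each way). Turned by up to about 17 degrees from the bench; which of the four places it has varies, the centres of its neighbours are 0.1 m or more away.
- red_blank: A reddish-brown wooden blank, 40 x 130 x 30 mm, standing on end in a like grey socket, 60 mm sticking out. Origin in the middle of one broad face, y axis along its length, up. To be left alone.
- dark_blank: A very dark brown wooden blank, 42 x 110 x 28 mm, standing on end in a like grey socket, 40 mm sticking out. Origin in the middle of one broad face, y axis along its length, up. To be left alone.
- plate_middle (a point): Centre of the upper face of the marking plate: a bare square steel plate, 100 x 100 mm, its top 20 mm above the bench, fixed, in any one of the four places that the plate and the three sockets share. z up, x and y along its edges.
Not all that is in view belongs to the job. Leave any purple look-alike of the pale_blank alone.

How it is judged:
By the outcome, as a careful person would: the job done as asked, in the order asked, and still so for the second after the job is handed in, with the robot touching nothing.
It also fails if it takes over 35 s, if anything falls off the work surface, if the arm or the gripper's body presses on something with over 40 N, if the wrist force passes 120 N, or if a joint passes its speed limit or range.

ROBOT

A 6-joint arm with a two-finger parallel gripper is mounted at the origin on a cart in front of the work surface, level with it; the furniture and walls round the work are solid. World frame = base frame: x ahead of the robot, y to its left, z up, the work surface at z = 0. Lengths are in mm, angles in rad, forces in N, time in s.
With the tool pointing down it reaches from about 275 to 750 mm from the base axis. Payload 10.2 kg.
Tool frame: the origin (TCP) lies at the very end of the fingers, on their centre line; the grasp point (between the pads) lies 19 mm behind it; z points along the fingers, x is the direction in which the jaws open and shut, and the axes are right-handed (so a half turn about z gives the same grasp; the last joint's range is limited). The gripper opens to 85 mm and grips with 20 to 120 N. Pads are 22 mm wide; open, the fingers measure 114 mm over their backs; the gripper's body (76 mm by 85 mm) begins 54 mm behind the grasp point. The pads swing forward as they close: fully open they stand 13 mm farther back than shut.
Start: joints at [-1.522, 0.313, 1.498, -0, 1.331, -0.223], TCP at [140.931, -505.737, 231.294] pointing down, gripper open.
Joint ranges: [-2.94, 2.94], [-0.97, 2.17], [0.19, 2.56], [-1.23, 4.37], [0.02, 3.11], [-2.88, 2.88]. Speed limits (rad/s): [2.39, 2.39, 3.01, 3.14, 3.14, 3.14].

INTERFACE

Orientations are given as a unit quaternion [w, x, y, z].
In Python, from rig import ctrl, cams gives the robot as it stands.
- The arm moves only by the tool play_rows, never from a script. Its argument "steps" is a list of rows, each a list of 2 entries, a list of its own where there are three numbers: the shift along the tool's x, y, z normalised to -1 to 1, where 1 is 0.75 m, then the turn, a rotation vector about the tool's x, y, z normalised to -1 to 1, where 1 is 45 degrees. A call has 1 to 20 rows; each row shifts and turns the commanded pose from where the row before left it, along the tool's axes as they then stand; what a row does not reach is not made up. A row lasts 1/10 s, in which the tool goes at most 50 mm and 8.59 degrees, less where a joint would pass 70% of its speed; a pose out of reach is approached as far as the arm can. A call with a number of a shift or a turn outside -1 to 1 is refused whole. A call with a gripper value outside its range is refused whole. "grip" is the closure, from 0 (fully open) to 1 (shut), set as the call begins (left out, the last holds). The fingers move at their own pace and stop on an object; "squeeze" is the grip in N (left out, the last holds). Time passes only in rows, so rows that do not move let the fingers close. It gives the time, the measured TCP pose, the force and the opening at its end, in the units of the state.
- ctrl.sense(): the state, without advancing time (a new reading comes with each control period).
- cams.capture(name): name is "side" or "top" or "wrist"; returns the picture (384x512x3 uint8, red, green, blue); there is no depth.
- cams.camera_info(name): a dict with "fx", "fy", "cx", "cy" (pixels), "dist_coeffs" ([k1, k2, p1, p2, k3] as OpenCV has them; the pictures are not rectified), "xyz" and "attitude" of the camera in the world. Camera axes: x right, y up, looking along -z (the intrinsics and any distortion apply to the point x, -y, -z); pixel columns grow to the right and rows downward; lengths in mm; the calibration is good to about 2 mm. A picture is of the moment at which its call begins: read the wrist's pose just before it. camera_info takes no time and is no camera call; for the wrist camera it gives the pose at the moment of the call.
- ctrl.finish_job(): hands the job in, once; it reports no verdict.
Trained networks look in the newest picture that a camera, given by its name, has taken for a name from the list of things; names that differ only in an ending like _2 or _b are one class to them, and where a whole thing is asked for, a point or a joint stands for the part that bears it (a point fixed in the world has none). Each returns a list of dicts, best first, with "p" (0 to 1); they miss things now and then, are a little off and sometimes report something else, mostly with a low value. They report only what shows in the picture. A call takes as long as a camera call. They do not tell look-alikes from the thing itself.
- cams.search_frame(camera, thing): "rect" ([centre column, centre row, width, height] in pixels, round what is visible of it).
- cams.tip_of(camera, thing): "pixel" ([column, row] in pixels: a listed point, or the origin of a listed thing).
The state is a dict: "time_s": time; "joints": joint angles; "dq": joint speeds; "tau": joint torques, N m; "eef_pos": TCP position; "ee_rot": TCP orientation; "force": force on the tool from outside, world axes, zero at the start; "wrist_torque": the same for the moment, N m; "grip_width": opening from 0.0 (shut) to 1.0 (fully open).
Only numpy, scipy, OpenCV 4.12 (cv2) and the standard library are available. Lean on these libraries where they do the work, as an engineer would, in place of code of your own. Each camera call takes 0.05 s, during which the arm holds its last target.

## Working session

There is one attempt and no reset: what is moved stays moved. The work goes in short steps, Python scripts to look and compute and a tool call to move; the robot and the scene stay as the last step left them, time stands still between calls to the robot, and variables do not carry over. Pictures are saved under pics/ and viewed, and the job is handed in when it is done.

Besides the shell and the picture viewer there is one more tool, called after "Request:" as name([rows], argument=value, ...), one row to a line, values as JSON. play_rows: Moves the arm, as the interface text tells. Its arguments: {"type":"object","properties":{"steps":{"type":"array"},"grip":{"type":"number"},"squeeze":{"type":"number"}},"required":["steps"]}

```bash
mkdir -p pics; ls; python3 - <<'E'
from rig import ctrl, cams
import cv2
s=ctrl.sense(); print({k:s[k] for k in('time_s','eef_pos','ee_rot','force','grip_width')})
for n in('side','top'):
    im=cams.capture(n); cv2.imwrite(f'pics/{n}0.png',im[:,:,::-1])
    print(n,cams.camera_info(n))
    for t in('pale_blank','pale_top','pale_socket','plate_middle','red_blank','dark_blank'):
        try: print(t,[ (d['p'],d['rect']) for d in cams.search_frame(n,t)][:3])
        except Exception as e: print(t,e)
    for t in('pale_top','plate_middle'):
        print(t,[ (d['p'],d['pixel']) for d in cams.tip_of(n,t)][:3])
E
```

```text
pics
{'time_s': 0.0, 'eef_pos': array([ 140.9105114 , -505.47797016,  230.72636639]), 'ee_rot': array([-4.89625574e-04,  7.96375564e-01, -6.04802081e-01, -4.05597443e-04]), 'force': array([ 0.00293004,  0.31834382, -0.00280236]), 'grip_width': 0.9975421517853145}
side {'fx': 478.3508248321291, 'fy': 478.3508248321291, 'cx': 252.58470354099703, 'cy': 186.8231252176782, 'dist_coeffs': array([-0.1464163,  0.       ,  0.       ,  0.       ,  0.       ]), 'xyz': array([329.19444123, 820.6347434 , 582.02066117]), 'attitude': array([-0.05748701, -0.04982939,  0.54942699,  0.83207107])}
pale_blank [(0.85, [259.4, 205.9, 12.2, 24.7]), (0.84, [237.1, 169.8, 12.6, 37.0]), (0.77, [234.1, 242.9, 24.9, 53.9])]
pale_top [(0.78, [235.1, 239.8, 19.4, 57.7]), (0.75, [255.7, 204.8, 11.3, 23.2]), (0.68, [308.9, 284.7, 25.6, 66.4])]
pale_socket [(0.81, [258.8, 230.2, 28.2, 39.7])]
plate_middle [(0.61, [286.1, 214.9, 34.7, 24.1])]
red_blank [(0.97, [200.0, 189.4, 19.0, 25.5])]
dark_blank [(0.51, [225.9, 177.2, 14.0, 21.3])]
pale_top [(0.73, [233.3, 213.0]), (0.63, [309.3, 254.7]), (0.6, [254.9, 195.0])]
p
[... 235 characters left out ...]
    ,  0.        ]), 'xyz': array([ 407.65174572, -210.73798581, 1070.02201082]), 'attitude': array([ 0.71509557,  0.03539455, -0.03545153, -0.69722933])}
pale_blank [(0.86, [132.9, 261.1, 26.2, 22.1]), (0.8, [362.4, 166.1, 28.3, 22.9]), (0.74, [196.9, 191.2, 24.6, 18.0])]
pale_top [(0.95, [132.2, 262.4, 25.4, 24.5]), (0.7, [235.6, 205.4, 17.5, 14.4]), (0.69, [196.6, 188.9, 24.9, 20.1])]
pale_socket [(0.67, [239.2, 209.2, 31.5, 30.9])]
plate_middle [(0.63, [292.1, 228.5, 45.2, 45.0])]
red_blank [(0.84, [267.9, 139.4, 14.9, 22.9])]
dark_blank [(0.7, [314.8, 160.3, 21.0, 14.3])]
pale_top [(0.93, [365.8, 161.4]), (0.9, [123.3, 263.9]), (0.8, [193.5, 186.6])]
plate_middle [(0.8, [291.8, 227.1])]
```

```bash
python3 - <<'E'
import cv2
for n in('side','top'):
    im=cv2.imread(f'pics/{n}0.png'); 
    c=im[130:330,170:370] if n=='side' else im[100:300,90:390]
    cv2.imwrite(f'pics/{n}0c.png',cv2.resize(c,None,fx=3 if n=='side' else 2.6,fy=3 if n=='side' else 2.6,interpolation=cv2.INTER_CUBIC))
E
```

```text
(no output)
```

View pics/side0.png

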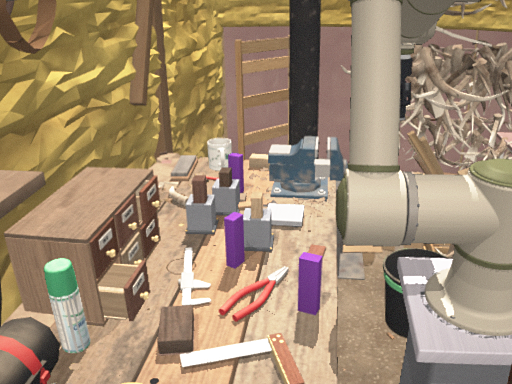

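View pics/top0.png

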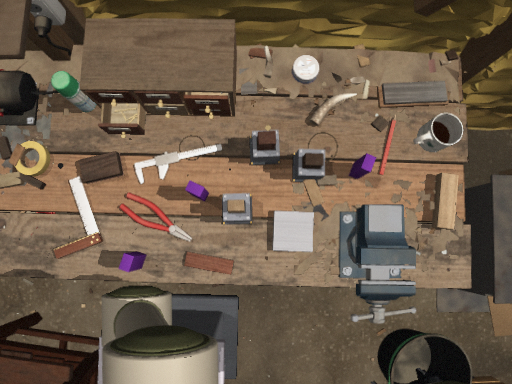

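View pics/top0c.png

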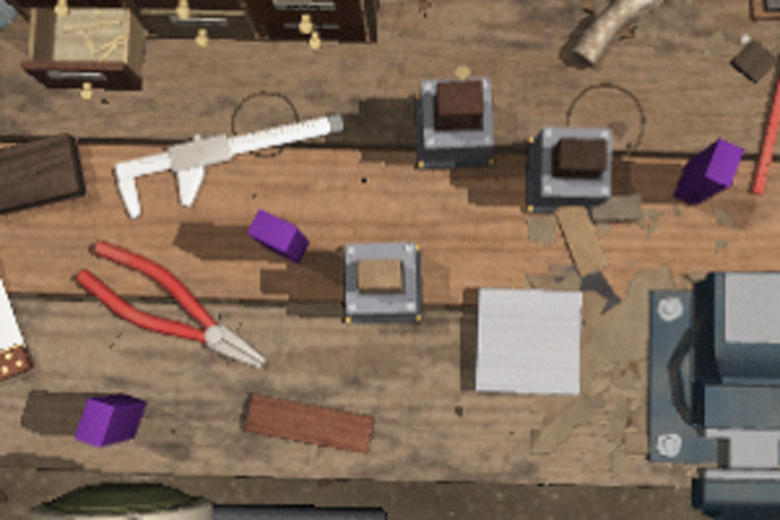

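View pics/side0c.png

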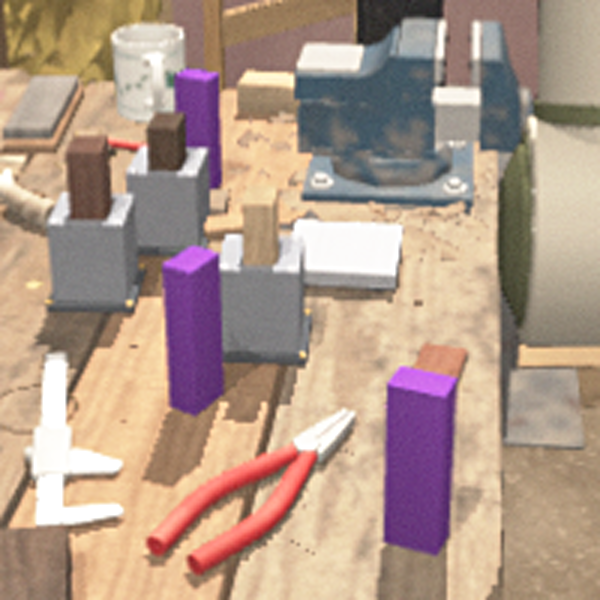

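```bash
cat > h.py <<'E'
import numpy as np, cv2
from scipy.spatial.transform import Rotation as R
def cam(info):
    K=np.array([[info['fx'],0,info['cx']],[0,info['fy'],info['cy']],[0,0,1.]])
    q=info['attitude']; Rc=R.from_quat([q[1],q[2],q[3],q[0]]).as_matrix()
    return K,np.array(info['dist_coeffs']),Rc,np.array(info['xyz'])
def proj(info,P):
    K,D,Rc,t=cam(info); p=(np.atleast_2d(P)-t)@Rc; p=p*[1,-1,-1]
    return cv2.projectPoints(p.reshape(-1,1,3),np.zeros(3),np.zeros(3),K,D)[0].reshape(-1,2)
def onz(info,px,z):
    K,D,Rc,t=cam(info); u=cv2.undistortPoints(np.array(px,float).reshape(-1,1,2),K,D).reshape(-1,2)
    d=np.c_[u[:,0],-u[:,1],-np.ones(len(u))]@Rc.T
    return t+d*((z-t[2])/d[:,2])[:,None]
E
python3 - <<'E'
from h import *
from rig import cams
t=cams.camera_info('top'); s=cams.camera_info('side')
f=lambda i,px,z: print(onz(i,px,z).round(1))
f(t,[[235.6,205.4]],130); f(s,[[257,195.5]],130)
f(t,[[291.8,227.1]],20); f(s,[[286,211]],20)
print('red,dark');f(t,[[266.5,140]],140);f(t,[[313,160.3]],120)
# socket top corners from crop (2.6x,+90,+100)
c=np.array([[345,244],[418,243],[420,308],[347,310]])/2.6+[90,100]
P=onz(t,c,80);print(P.round(1)); e=P[1]-P[0]; print(np.degrees(np.arctan2(e[1],e[0])),[np.linalg.norm(P[i]-P[i-1]) for i in range(4)])
c=np.array([[359,260],[401,259],[403,289],[361,291]])/2.6+[90,100]
P=onz(t,c,130);print(P.round(1),P.mean(0)); print([np.linalg.norm(P[i]-P[i-1]) for i in range(4)])
c=np.array([[478,290],[581,290],[579,394],[477,391]])/2.6+[90,100]
P=onz(t,c,20);print('plate',P.round(1),P.mean(0)); print([np.linalg.norm(P[i]-P[i-1]) for i in range(4)])
for p in ([[132,262]],[[197,189]],[[365,163]]): f(t,p,100)
im=cv2.imread('pics/top0.png')[190:235,210:265]; cv2.imwrite('pics/z1.png',cv2.resize(im,None,fx=13,fy=13,interpolation=cv2.INTER_CUBIC))
E
```

```text
[[ 480.2 -183.5  130. ]]
[[ 480.1 -179.3  130. ]]
[[ 438.  -322.1   20. ]]
[[ 425.  -330.2   20. ]]
red,dark
[[ 629.3 -249.4  140. ]]
[[ 589.4 -358.1  120. ]]
[[ 510.8 -150.8   80. ]
 [ 513.4 -217.2   80. ]
 [ 454.2 -220.5   80. ]
 [ 450.7 -154.4   80. ]]
-87.758409047519 [np.float64(60.17004010959455), np.float64(66.53429171498269), np.float64(59.25052674196588), np.float64(66.16869746590737)]
[[ 492.  -166.3  130. ]
 [ 493.8 -202.6  130. ]
 [ 467.9 -205.   130. ]
 [ 465.2 -168.8  130. ]] [ 479.69997936 -185.66550342  130.        ]
[np.float64(26.882533272186944), np.float64(36.29755165998876), np.float64(26.016304479251954), np.float64(36.22876029803011)]
plate [[ 475.8 -276.5   20. ]
 [ 478.2 -376.    20. ]
 [ 378.4 -375.2   20. ]
 [ 379.1 -277.5   20. ]] [ 427.86939919 -326.2860091    20.        ]
[np.float64(96.67292862414814), np.float64(99.49787946444752), np.float64(99.75679856741154), np.float64(97.76613697313795)]
[[345.6  52.5 100. ]]
[[518.5 -91.8 100. ]]
[[ 590.3 -484.6  100. ]]
```

View pics/z1.png

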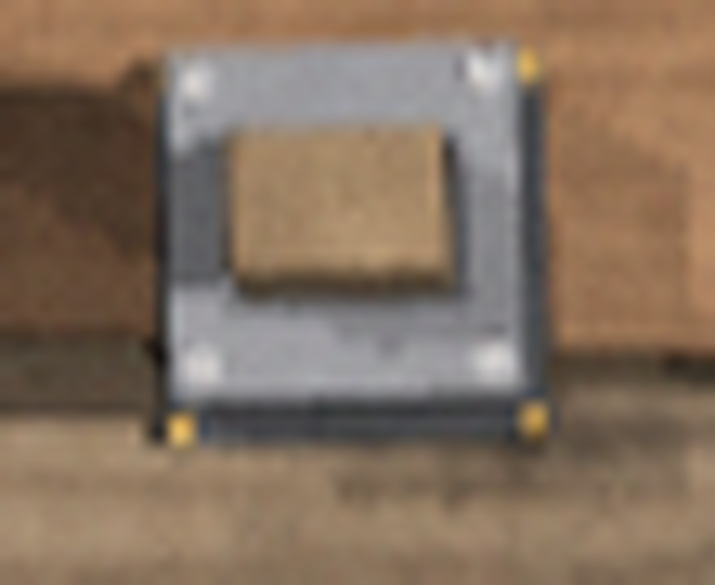

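Request:
play_rows([
  [[-0.029,-0.055,-0.003],[0,0,0]],
  [[-0.029,-0.055,-0.003],[0,0,0]],
  [[-0.029,-0.055,-0.003],[0,0,0]],
  [[-0.029,-0.055,-0.003],[0,0,0]],
  [[-0.029,-0.055,-0.003],[0,0,0]],
  [[-0.029,-0.055,-0.003],[0,0,0]],
  [[-0.029,-0.055,-0.003],[0,0,0]],
  [[-0.029,-0.055,-0.003],[0,0,0]],
  [[-0.029,-0.055,-0.003],[0,0,0]],
  [[-0.029,-0.055,-0.003],[0,0,0]],
  [[0,0,0],[0,0,-0.19]],
  [[0,0,0],[0,0,-0.19]],
  [[0,0,0],[0,0,-0.19]],
  [[0,0,0],[0,0,-0.19]],
  [[0,0,0],[0,0,-0.19]],
  [[0,0,0],[0,0,-0.19]],
  [[0,0,0],[0,0,-0.19]],
  [[0,0,0],[0,0,-0.19]],
  [[0,0,0],[0,0,-0.19]],
  [[0,0,0],[0,0,0]],
], grip=0)

```text
time_s: 2.9
eef_pos: [479.9, -185.5, 253.8]
ee_rot: [0.0, 1.0, 0.023, -0.0]
force: [0.4, -0.6, 0.4]
grip_width: 1.001
```

```bash
python3 - <<'E'
from rig import ctrl,cams
import cv2, json
i=cams.camera_info('wrist'); im=cams.capture('wrist'); cv2.imwrite('pics/w1.png',im[:,:,::-1])
print(i); print([(d['p'],d['pixel']) for d in cams.tip_of('wrist','pale_top')][:3]); print(ctrl.sense()['joints'])
E
```

```text
{'fx': 273.8317336700829, 'fy': 273.8317336700829, 'cx': 256.23814894078225, 'cy': 192.13737605194643, 'dist_coeffs': array([0.00260804, 0.        , 0.        , 0.        , 0.        ]), 'xyz': array([ 475.55907118, -117.09887119,  397.03762151]), 'attitude': array([ 0.99051391, -0.13552095, -0.00301013,  0.02252103])}
[(0.66, [303.5, 88.9]), (0.51, [270.0, 172.4])]
[-5.96841233e-01  2.73655658e-01  1.49080081e+00  2.26579538e-05
  1.37713629e+00 -6.36861089e-01]
```

View pics/w1.png

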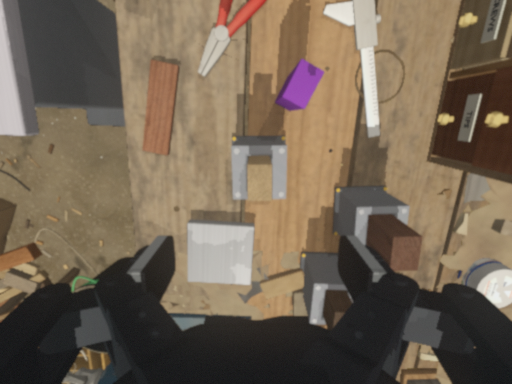

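```bash
python3 - <<'E'
from h import *
im=cv2.imread('pics/w1.png')
im=im[120:215,215:305]; cv2.imwrite('pics/z2.png',cv2.resize(im,None,fx=6,fy=6,interpolation=cv2.INTER_CUBIC))
E
```

```text
(no output)
```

View pics/z2.png

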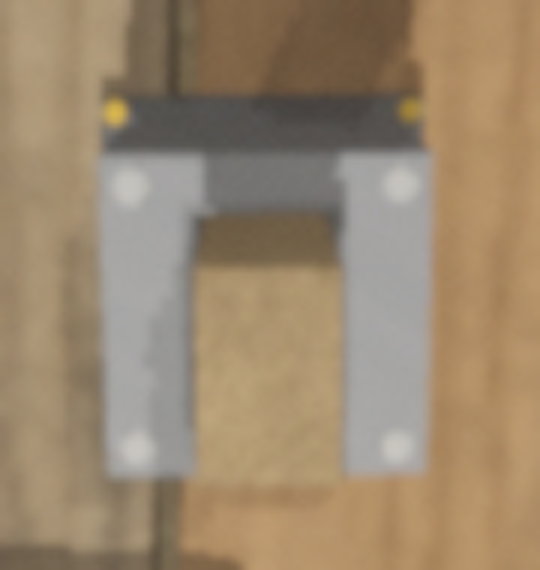

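```bash
python3 - <<'E'
from h import *
i={'fx': 273.8317336700829, 'fy': 273.8317336700829, 'cx': 256.23814894078225, 'cy': 192.13737605194643, 'dist_coeffs': np.array([0.00260804,0,0,0,0]), 'xyz':np.array([ 475.55907118, -117.09887119,  397.03762151]), 'attitude':np.array([ 0.99051391, -0.13552095, -0.00301013,  0.02252103])}
for c,z in (([[193,265],[343,265],[345,487],[193,483]],130),([[100,152],[433,152],[430,475],[104,475]],80)):
    P=onz(i,np.array(c)/6+[215,120],z); print(P.round(1),P.mean(0).round(1))
    e=[P[k]-P[k-1] for k in range(4)]; print([np.linalg.norm(v).round(1) for v in e],[np.degrees(np.arctan2(v[1],v[0])).round(1) for v in e])
# plate corners
P=onz(i,[[188,221],[254,224],[252,284],[187,282]],20);print(P.round(1),P.mean(0))
from rig import cams
P=[[480,-185,130],[430,-325,20]]
for n in('top','side'): print(proj(cams.camera_info(n),P))
E
```

```text
[[ 468.7 -163.3  130. ]
 [ 493.3 -162.2  130. ]
 [ 495.9 -200.3  130. ]
 [ 470.1 -200.8  130. ]] [ 482.  -181.7  130. ]
[np.float64(37.4), np.float64(24.6), np.float64(38.2), np.float64(25.9)] [np.float64(92.1), np.float64(2.6), np.float64(-86.0), np.float64(-179.0)]
[[ 448.8 -151.    80. ]
 [ 512.4 -148.1   80. ]
 [ 516.7 -212.6   80. ]
 [ 451.  -215.6   80. ]] [ 482.3 -181.8   80. ]
[np.float64(64.6), np.float64(63.7), np.float64(64.6), np.float64(65.8)] [np.float64(91.9), np.float64(2.6), np.float64(-86.2), np.float64(-177.4)]
[[ 381.9 -270.8   20. ]
 [ 479.2 -271.1   20. ]
 [ 480.4 -372.6   20. ]
 [ 378.2 -373.6   20. ]] [ 429.92980122 -322.0360442    20.        ]
[[236.24458654 205.524813  ]
 [292.90240018 230.31771474]]
[[257.37319875 194.50456816]
 [283.97516032 211.76120367]]
```

Request:
play_rows([
  [[0.002,-0.004,0.01],[0,0,0]],
  [[0,0,0.03],[0,0,0]],
  [[0,0,0.03],[0,0,0]],
  [[0,0,0.03],[0,0,0]],
  [[0,0,0.03],[0,0,0]],
  [[0,0,0.03],[0,0,0]],
  [[0,0,0.03],[0,0,0]],
  [[0,0,0.015],[0,0,0]],
  [[0,0,0.01],[0,0,0]],
  [[0,0,0],[0,0,0]],
  [[0,0,0],[0,0,0]],
], grip=0)

```text
time_s: 4.1
eef_pos: [481.6, -182.6, 93.2]
ee_rot: [0.0, 1.0, 0.022, 0.0]
force: [0.6, 0.8, 0.3]
grip_width: 0.999
```

```bash
python3 - <<'E'
from rig import ctrl,cams
import cv2, numpy as np
w=cams.capture('wrist'); s=cams.capture('side')
a=cv2.resize(w[130:384,120:392],None,fx=1.5,fy=1.5); b=cv2.resize(s[150:290,180:320],(381,381))
cv2.imwrite('pics/g1.png',np.hstack([a,b])[:,:,::-1])
E
```

```text
(no output)
```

View pics/g1.png

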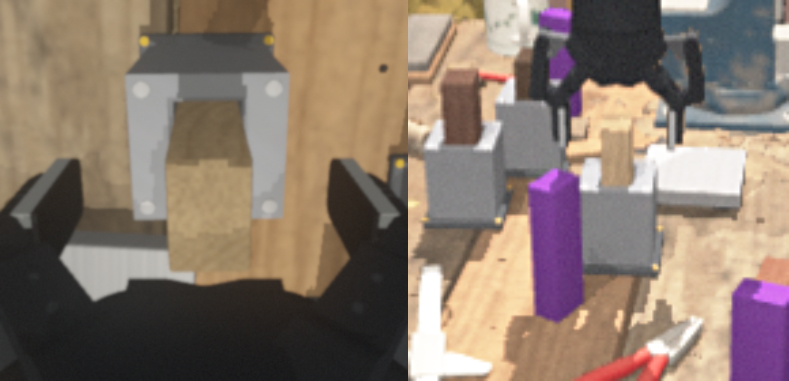

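The blank (crop column ~208) sits midway between the finger pads (~75 and ~335), and nothing else is near the fingers. I'm closing the gripper now.

Request:
play_rows([
  [[0,0,0],[0,0,0]],
  [[0,0,0],[0,0,0]],
  [[0,0,0],[0,0,0]],
  [[0,0,0],[0,0,0]],
  [[0,0,0],[0,0,0]],
  [[0,0,0],[0,0,0]],
  [[0,0,0],[0,0,0]],
  [[0,0,0],[0,0,0]],
  [[0,0,0],[0,0,0]],
  [[0,0,0],[0,0,0]],
], grip=1, squeeze=40)

```text
time_s: 5.2
eef_pos: [481.3, -182.4, 92.6]
ee_rot: [0.0, 1.0, 0.022, 0.0]
force: [0.3, -0.2, 3.1]
grip_width: 0.288
```

Request:
play_rows([
  [[0,0,-0.006],[0,0,0]],
  [[0,0,-0.006],[0,0,0]],
  [[0,0,-0.01],[0,0,0]],
  [[0,0,-0.01],[0,0,0]],
  [[0,0,-0.01],[0,0,0]],
  [[0,0,-0.01],[0,0,0]],
  [[0,0,-0.01],[0,0,0]],
  [[0,0,-0.01],[0,0,0]],
  [[0,0,-0.01],[0,0,0]],
  [[0,0,-0.01],[0,0,0]],
  [[0,0,-0.01],[0,0,0]],
  [[0,0,-0.012],[0,0,0]],
  [[0,0,-0.012],[0,0,0]],
  [[0,0,0],[0,0,0]],
  [[0,0,0],[0,0,0]],
])

```text
time_s: 6.7
eef_pos: [481.2, -182.4, 187.1]
ee_rot: [0.0, 1.0, 0.022, 0.0]
force: [1.0, -0.0, -0.7]
grip_width: 0.29
```

```bash
python3 - <<'E'
from rig import ctrl,cams
import cv2, numpy as np
print(ctrl.sense()['eef_pos'])
w=cams.capture('wrist'); s=cams.capture('side')
cv2.imwrite('pics/s2full.png',s[:,:,::-1])
a=cv2.resize(w[130:384,120:392],None,fx=1.5,fy=1.5); b=cv2.resize(s[130:270,180:320],(381,381),interpolation=cv2.INTER_CUBIC)
cv2.imwrite('pics/g2.png',np.hstack([a,b])[:,:,::-1])
E
```

```text
[ 481.23465898 -182.40804432  187.05946973]
```

View pics/g2.png

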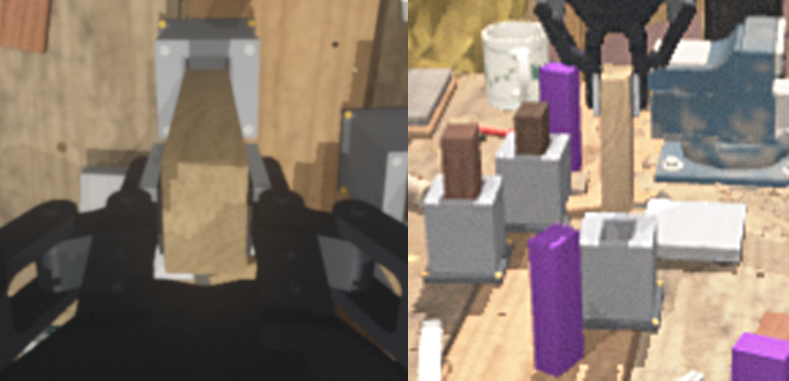

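```bash
python3 - <<'E'
from h import *
from rig import cams
s=cv2.imread('pics/s2full.png')
i=cams.camera_info('wrist'); si=cams.camera_info('side')
w=cams.capture('wrist')[:,:,::-1].copy(); 
c=np.array([481.3,-182.4]);a=np.radians(2.6);X=np.array([np.cos(a),np.sin(a)]);Y=np.array([-np.sin(a),np.cos(a)])
L=[]
for z in(104.5,224.5):
    for u,v in((1,1),(1,-1),(-1,-1),(-1,1)): L.append([*(c+12.5*u*X+19*v*Y),z])
def draw(im,info,x0,y0,k,h,wd):
    o=cv2.resize(im[y0:y0+h,x0:x0+wd],None,fx=k,fy=k,interpolation=cv2.INTER_CUBIC)
    p=((proj(info,L)-[x0,y0]+.5)*k).astype(int)
    for b in(0,4):
        for j in range(4): cv2.line(o,p[b+j].tolist(),p[b+(j+1)%4].tolist(),(0,0,255),1)
    for j in range(4): cv2.line(o,p[j].tolist(),p[j+4].tolist(),(0,255,0),1)
    return o
A=draw(w,i,200,150,3,170,120); B=draw(s,si,230,140,6,85,70)
print(A.shape,B.shape); cv2.imwrite('pics/o2.png',np.hstack([A,B]))
E
```

```text
(510, 360, 3) (510, 420, 3)
```

View pics/o2.png

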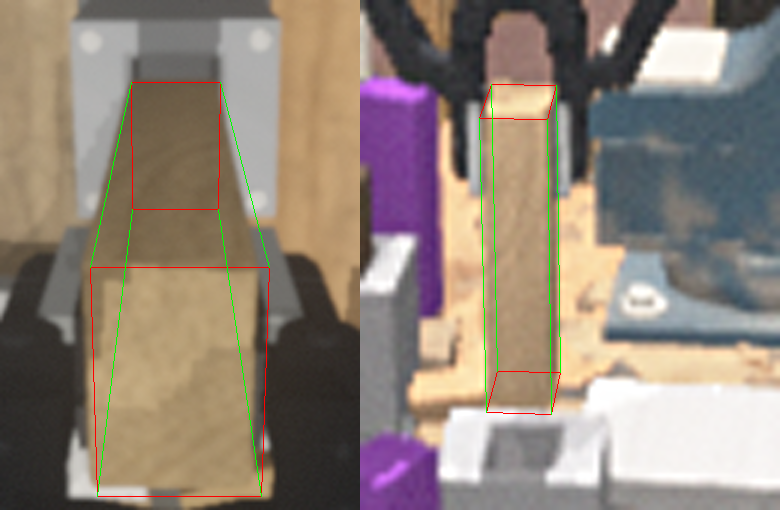

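Request:
play_rows([
  [[-0.004,0.009,0],[0,0,0]],
  [[-0.008,0.018,0],[0,0,0]],
  [[-0.008,0.019,0],[0,0,0]],
  [[-0.008,0.019,0],[0,0,0]],
  [[-0.008,0.019,0],[0,0,0]],
  [[-0.008,0.019,0],[0,0,0]],
  [[-0.008,0.019,0],[0,0,0]],
  [[-0.008,0.018,0],[0,0,0]],
  [[-0.007,0.018,0],[0,0,0]],
  [[-0.006,0.015,0],[0,0,0]],
  [[-0.004,0.01,0],[0,0,0]],
  [[0,0,0.01],[0,0,0]],
  [[0,0,0.02],[0,0,0]],
  [[0,0,0.02],[0,0,0]],
  [[0,0,0.02],[0,0,0]],
  [[0,0,0.015],[0,0,0]],
  [[0,0,0.01],[0,0,0]],
  [[0,0,0.006],[0,0,0]],
  [[0,0,0],[0,0,0]],
  [[0,0,0],[0,0,0]],
])

```text
time_s: 8.85
eef_pos: [429.8, -322.2, 111.7]
ee_rot: [0.0, 1.0, 0.022, 0.0]
force: [-0.3, -0.0, -0.9]
grip_width: 0.29
```

```bash
python3 - <<'E'
from h import *
from rig import ctrl,cams
t=ctrl.sense()['eef_pos'];print(t,ctrl.sense()['force'])
i=cams.camera_info('wrist'); si=cams.camera_info('side')
w=cams.capture('wrist')[:,:,::-1].copy(); s=cams.capture('side')[:,:,::-1].copy()
c=t[:2];a=np.radians(2.6);X=np.array([np.cos(a),np.sin(a)]);Y=np.array([-np.sin(a),np.cos(a)])
L=[]
for z in(t[2]-82.6,t[2]+37.4):
    for u,v in((1,1),(1,-1),(-1,-1),(-1,1)): L.append([*(c+12.5*u*X+19*v*Y),z])
def draw(im,info,x0,y0,k,h,wd):
    o=cv2.resize(im[y0:y0+h,x0:x0+wd],None,fx=k,fy=k,interpolation=cv2.INTER_CUBIC)
    p=((proj(info,L)-[x0,y0]+.5)*k).astype(int)
    for b in(0,4):
        for j in range(4): cv2.line(o,p[b+j].tolist(),p[b+(j+1)%4].tolist(),(0,0,255),1)
    return o
A=draw(w,i,190,150,3,170,130); B=draw(s,si,250,150,6,85,65)
cv2.imwrite('pics/o3.png',np.hstack([A,B]))
E
```

```text
[ 429.81028067 -322.23809633  111.72380111] [-0.25950612 -0.03211292 -0.9421402 ]
```

View pics/o3.png

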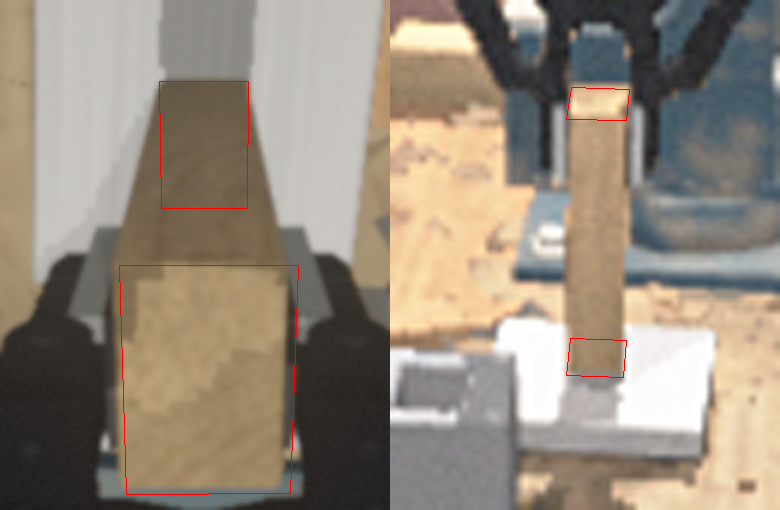

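Request:
play_rows([
  [[0,0,0.002],[0,0,0]],
  [[0,0,0.002],[0,0,0]],
  [[0,0,0.002],[0,0,0]],
  [[0,0,0.002],[0,0,0]],
  [[0,0,0.001],[0,0,0]],
  [[0,0,0.001],[0,0,0]],
  [[0,0,0],[0,0,0]],
  [[0,0,0],[0,0,0]],
])

```text
time_s: 9.75
eef_pos: [429.6, -322.1, 103.8]
ee_rot: [0.0, 1.0, 0.022, 0.0]
force: [-0.2, 0.5, -0.9]
grip_width: 0.292
```

Request:
play_rows([
  [[0,0,0.001],[0,0,0]],
  [[0,0,0],[0,0,0]],
  [[0,0,0],[0,0,0]],
])

```text
time_s: 10.05
eef_pos: [429.6, -322.1, 103.0]
ee_rot: [-0.0, 1.0, 0.022, 0.0]
force: [0.6, 0.2, -1.2]
grip_width: 0.287
```

Request:
play_rows([
  [[0,0,0.0007],[0,0,0]],
  [[0,0,0],[0,0,0]],
  [[0,0,0],[0,0,0]],
])

```text
time_s: 10.35
eef_pos: [429.7, -322.1, 102.7]
ee_rot: [0.0, 1.0, 0.022, 0.0]
force: [-0.3, -0.4, 0.9]
grip_width: 0.287
```

Request:
play_rows([
  [[0,0,0.0006],[0,0,0]],
  [[0,0,0],[0,0,0]],
  [[0,0,0],[0,0,0]],
])

```text
time_s: 10.65
eef_pos: [429.7, -322.2, 102.6]
ee_rot: [0.0, 1.0, 0.022, 0.0]
force: [0.1, 0.9, 5.9]
grip_width: 0.29
```

Contact is confirmed: force rose to about 6 N at TCP z 102.6, where 102.6 was expected. Releasing now.

Request:
play_rows([
  [[0,0,0],[0,0,0]],
  [[0,0,0],[0,0,0]],
  [[0,0,0],[0,0,0]],
  [[0,0,0],[0,0,0]],
  [[0,0,0],[0,0,0]],
  [[0,0,0],[0,0,0]],
  [[0,0,0],[0,0,0]],
  [[0,0,0],[0,0,0]],
  [[0,0,0],[0,0,0]],
  [[0,0,0],[0,0,0]],
], grip=0)

```text
time_s: 11.65
eef_pos: [429.6, -322.1, 102.1]
ee_rot: [0.0, 1.0, 0.022, 0.0]
force: [0.5, -0.4, -0.0]
grip_width: 0.999
```

```bash
python3 - <<'E'
from rig import ctrl,cams
import cv2, numpy as np
w=cams.capture('wrist'); s=cams.capture('side')
a=cv2.resize(w[130:384,120:392],None,fx=1.5,fy=1.5); b=cv2.resize(s[130:270,200:340],(381,381),interpolation=cv2.INTER_CUBIC)
cv2.imwrite('pics/g4.png',np.hstack([a,b])[:,:,::-1])
E
```

```text
(no output)
```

View pics/g4.png

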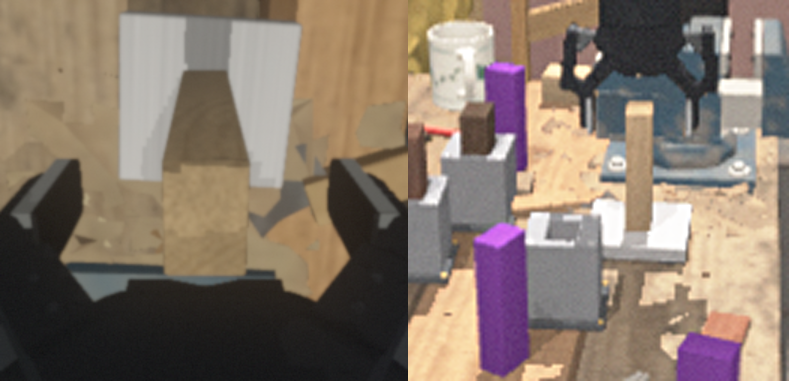

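The blank stands upright on the plate and the fingers are clear of it (crop columns ~75 and ~335, blank 163–248). I'll retreat straight up.

Request:
play_rows([
  [[0,0,-0.01],[0,0,0]],
  [[0,0,-0.02],[0,0,0]],
  [[0,0,-0.03],[0,0,0]],
  [[0,0,-0.03],[0,0,0]],
  [[0,0,-0.03],[0,0,0]],
  [[0,0,-0.03],[0,0,0]],
  [[0,0,-0.03],[0,0,0]],
  [[0,0,-0.02],[0,0,0]],
  [[0,0,0],[0,0,0]],
  [[0,0,0],[0,0,0]],
])

```text
time_s: 12.75
eef_pos: [429.5, -321.9, 251.8]
ee_rot: [-0.0, 1.0, 0.022, -0.0]
force: [-0.4, 0.5, -0.0]
grip_width: 1.0
```

```bash
python3 - <<'E'
from h import *
from rig import ctrl,cams
si=cams.camera_info('side'); i=cams.camera_info('wrist')
w=cams.capture('wrist')[:,:,::-1].copy(); s=cams.capture('side')[:,:,::-1].copy()
print(ctrl.sense()['time_s'],ctrl.sense()['force'])
a=cv2.resize(w,(508,381)); b=cv2.resize(s[130:270,200:300],(272,381),interpolation=cv2.INTER_CUBIC)
cv2.imwrite('pics/g5.png',np.hstack([a,b]))
E
```

```text
12.85 [-0.49268617 -0.39827878 -0.67343834]
```

View pics/g5.png

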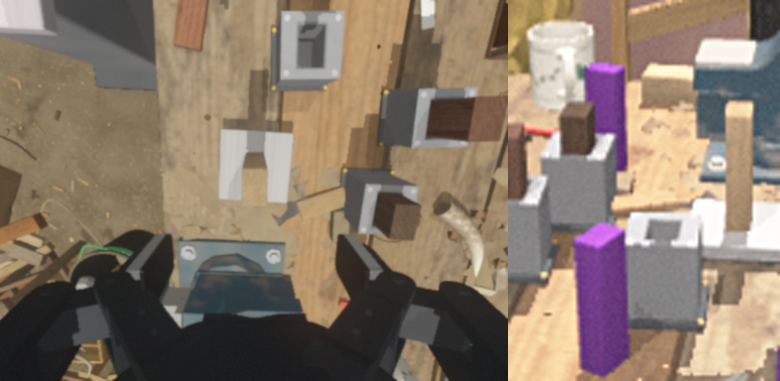

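The blank stands upright mid-plate (wrist view about column 257, plate spanning 220–292). The red-brown and dark blanks are still in their sockets, and the gripper is clear.

```bash
python3 -c "
from rig import ctrl
print(ctrl.finish_job())"
```

```text
the job is handed in; nothing more can be done
None
```

The pale blank now stands upright near the middle of the steel marking plate, and the job is handed in at about 12.9 s of the 35 s allowed.

- **Pick:** I gripped the blank across its 25 mm thickness with 40 N. The gripper closed to 0.29 of its range, about 24.5 mm, which matches. I lifted it 94 mm straight up, and the side picture showed its foot clear of the socket.
- **Set-down:** I lowered it in steps of 1.5 mm or less, down to about 0.5 mm, until the contact force read about 6 N, then opened the fingers and retreated straight up.
- **Last checks:** In the final side and wrist pictures the blank stood upright with the gripper about 110 mm above it. The tool was at (429.7, -322.1) mm on release and my wrist-camera estimate of the plate's middle was (430, -322) mm. The red-brown and dark blanks were still in their sockets, and I went nowhere near the purple look-alikes.
- **Disagreements:** The networks mostly reported the purple look-alikes as the pale blank, so I picked it out from the pictures. My estimates of the plate's middle differed between cameras: the top camera gave x between 428 and 438 mm, the side camera 425 mm in x and -330 mm in y. I used the wrist estimate because the plate's corners were clear there.

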